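# Log a board clamp with the label scanner, then unlatch its bar and hold it raised

## Robot

A 6-joint arm with a two-finger parallel gripper is mounted at the origin on the work surface. World frame = base frame: x ahead of the robot, y to its left, z up, the work surface at z = 0. Lengths are in m, angles in degrees, forces in N, time in s.
With the tool pointing down it reaches from about 0.375 to 0.75 m from the base axis. Payload 9 kg.
Tool frame: the origin (TCP) lies midway between the tips of the shut fingers; the grasp point (between the pads) lies 19 mm behind it; z points along the fingers, y is the direction in which the jaws open and shut (so a half turn about z gives the same grasp; the last joint's range is limited). The gripper opens to 85 mm and grips with 20 to 120 N. Pads are 22 mm wide; open, the fingers measure 114 mm over their backs; the gripper's body (76 mm by 85 mm) begins 54 mm behind the grasp point. The pads swing forward as they close: fully open they stand 13 mm farther back than shut.
Start: joints at [56.339, 5.964, 5.575, 89.605, 0, 77.527], TCP at [0.217, 0.559, 0.231] pointing down, gripper open.
Joint ranges: [-171.21, 171.21], [-48.23, 106.86], [-62.78, 66.21], [-105.2, 120.99], [-86.42, 89.51], [-180, 180]. Speed limits (degrees/s): [127.2, 127.2, 147.25, 180, 180, 180].

## Interface

Orientations are given as a 3x3 rotation matrix whose columns are the frame's x, y, z axes.
In Python, from workcell import r gives the robot as it stands. The module is installed in compiled form; this text tells all that it offers.
- The arm moves only by the shell command python3 -m inch 'ROWS' [FORCE]. ROWS is JSON, a list of rows, each a list of 3 entries, a list of its own where there are three numbers: the shift along the world's x, y, z in mm, then the turn about the world's z in degrees, then the gripper's target within -1 to 1 (shut at 1, half-way at 0, fully open at -1). In form: [[[dx, dy, dz], turn, grip], ...]. A call has 1 to 12 rows; each row is the pose to reach, as a shift and turn from the pose measured when the call began; what a row does not reach only later rows make up. A row lasts 1/12 s, in which the tool goes at most 41.7 mm and 7.16 degrees, less where a joint would pass 70% of its speed; a pose out of reach is approached as far as the arm can. A call with a gripper value outside its range is refused whole. The fingers move at their own pace and stop on an object; FORCE is the grip in N (left out, the last holds). Time passes only in rows, so rows that repeat a pose let the fingers close. It gives the time, the measured TCP pose, the force and the opening at its end, in the units of the state.
- r.read_state(): the state, without advancing time (a new reading comes with each control period).
- r.read_camera(name): name is "scene" or "top" or "wrist"; returns a dict with "frame" (384x512x3 uint8, red, green, blue), "z_map" (384x512 float32, m along the optical axis (not along the pixel's ray), 0 where there is no reading), "fov_y" (degrees; the focal length in pixels is half the picture's height over the tangent of half this angle, whatever the lens; pixels are square), "cx", "cy" (the principal point, pixels), "k1" (the pictures are not rectified: a ray, as slopes to the right and down, at radius r is drawn at 1 + k1 r^2 times it, then the intrinsics apply), "pose" (4x4, takes a point from camera to world coordinates); the wrist camera has in their place "hand_eye" (4x4, takes a point from camera to tool coordinates, whose origin is the TCP and whose axes are the flange's). Camera axes: x right, y down, z forward; pixel columns grow to the right and rows downward; lengths in m; the calibration is good to about 2 mm. A picture is of the moment at which its call begins: read the wrist's pose just before it.
- r.sign_off(): hands the job in, once; it reports no verdict.
The state is a dict: "time": time; "joints": joint angles; "joint_vel": joint speeds; "joint_efforts": joint torques, N m; "tool_pos": TCP position; "tcp_rot": TCP orientation; "force": force on the tool from outside, world axes, zero at the start; "moment": the same for the moment, N m; "width": opening from 0.0 (shut) to 1.0 (fully open).
Only numpy, scipy, OpenCV 4.12 (cv2) and the standard library are available. Lean on these libraries where they do the work, as an engineer would, in place of code of your own. Each camera call takes 0.05 s, during which the arm holds its last target.

## Task

Log the blue board clamp first: pick up the scanner, hold it level with its window straight over the clamp's striped label, roughly 5 to 10 cm above it and still for a good second, then set it gently back on its black dock. Then pull the red latch knob sideways against its spring, lift the clamp bar's coupler off the ball and keep holding it at least 6 cm up so that the circuit board underneath can be taken out. Finish while still holding it up, and leave the orange meter, the jar and the parts tray where they are.

Things in the scene. Friction and masses are not known exactly. Their poses are not given: they have to be found in the camera images.
- fixture: Board clamp, fixed: blue base plate 260 (x) x 200 (y) x 18 mm high, origin under its centre, green board (top at 32 mm) in the middle. Along x over it an aluminium clamp bar, 30 mm wide, top at 70 mm, from a hinge at x = 110 (dark cheeks 54 mm wide, 64 high) to a dark coupler 56 x 48 mm at x = -85 (top at 80 mm) sitting over a ball post. On the coupler: brass latch with red knob.
- label (a point): Centre of the white striped label, 40 x 40 mm, lying flat face up on the clamp's base plate, 20 mm above the bench; in the clamp's frame at x = 70, y = -75 mm.
- hinge (a point): Centre of the clamp bar's hinge, 52 mm above the bench, at x = 110, y = 0 in the clamp's frame; the hinge axis is level, along the clamp's y.
- ball (a point): Centre of the steel ball (28 mm across, flat shouldered underneath) on its post, 53 mm above the bench, hidden under the coupler; 195 mm from the hinge in the clamp's -x direction.
- knob (a point): Centre of the red latch knob, an upright block 18 (x) x 16 (y) x 38 mm, bar down: top 126, foot 88, this point 106 mm above the bench; 195 mm from the hinge along the clamp's -x and 54 mm above it. It slides along the clamp's +y and rides on the bar, so it lifts the bar once pulled. Its brass foot plate (26 x 56 mm, top at 88 mm) lies below; nothing stands beside it.
- latch (a joint): Travel of the latch in m: 0 home, 0.014 at its stop, growing as the knob is pulled along the clamp's +y. A spring pulls it home with 6 N at 0, 10 N at the stop. Below about 0.007 its bolt lies under the ball's shoulder and the bar cannot rise; beyond that the bar is free.
- clamp_bar (a joint): Angle of the clamp bar in rad, 0 down on the ball, growing as the coupler end rises (0.31 is 60 mm up at the coupler), at most 0.9. It weighs about 0.4 kg (3 N at the knob) and falls back when let go.
- scanner: Label scanner, about 0.18 kg, loose, flat on the dock: grey handle 105 long (x -60 to 45) x 28 wide x 32 mm high, yellow head 46 (x 42 to 88) x 52 wide x 34 mm high at the +x end. Origin on its underside below the balance point, where to grip it across y; x to the head, z up. Its window looks straight down from under the head.
- window (a point): Centre of the scanner's red window, on the underside of its head at x = 65 mm, y = 0, z = 0 in the scanner's frame; it looks along the scanner's -z.
- dock: Black dock, a flat fixed slab 190 (x) x 80 (y) x 12 mm high; origin at the centre of its underside, top at 12 mm. The scanner lies on it along the dock's x, head to +x, its origin at about x = -14 mm.
- meter: Orange hand meter lying face up, 85 x 160 x 48 mm high, loose; origin at the centre of its underside. Not to be moved.
- flux_jar: Small round jar with a black cap, 52 mm across, 60 mm high, loose; origin at the centre of its underside. Not to be moved.
- parts_tray: Blue open tray with four compartments, 100 x 140 x 30 mm high, loose; origin at the centre of its underside. Not to be moved.
Not all that is in view belongs to the job. There is more than one size of the scanner; the job needs the middle-sized. Of the things that look like the dock, the middle-sized one is meant.

How it is judged (in metres and radians):
On the way, in this order (a step that is already met when the one before it is completed fails the run):
1. the held scanner's window is over the label, level and still, for 0.8 s, with the clamp bar still down (horizontal distance between window and label below 0.02 m and z of window in the frame of label between 0.03 and 0.13 m and angle between scanner's own z axis and vertical below 0.2 rad and linear speed of scanner below 0.03 m/s and contact force between the fingers and scanner above 1 N and value of joint clamp_bar below 0.03 rad), for 0.8 s.
2. the scanner lies on its dock again, let go (x of scanner in the frame of dock between -0.05 and 0.05 m and y of scanner in the frame of dock between -0.03 and 0.03 m and z of scanner in the frame of dock below 0.018 m and angle between scanner's own z axis and vertical below 0.1 rad and linear speed of scanner below 0.03 m/s and contact force between the fingers and scanner below 0.1 N and contact force between scanner and dock above 0.5 N), for 0.2 s.
3. the latch is pulled aside by the fingers while the bar is still down (value of joint latch above 0.008 m and value of joint clamp_bar below 0.04 rad and contact force between the fingers and fixture above 1 N), for 0.05 s.
4. the bar is raised clear of the ball by the fingers (value of joint clamp_bar above 0.25 rad and velocity of joint clamp_bar between -0.1 and 0.1 rad/s and contact force between the fingers and fixture above 1 N and contact force between fixture and scanner below 0.2 N and contact force between fixture and meter below 0.2 N and contact force between fixture and flux_jar below 0.2 N and contact force between fixture and parts_tray below 0.2 N), for 0.2 s.
At the end, for the whole second after the job is handed in: The clamp bar is at 0.25 rad or more (coupler about 5 cm up), still (under 0.1 rad/s), held by the fingers (over 1 N) with no loose thing touching the clamp; the scanner lies flat and let go on its dock, its origin within 50 mm along and 30 mm across of the dock's centre (all of step 2 and all of step 4); the arm keeps its last pose, push and grip.
It fails at once if the meter is moved more than 2 cm (distance of meter from where it was at the start of the episode above 0.02 m).
It fails at once if the jar is moved more than 2 cm (distance of flux_jar from where it was at the start of the episode above 0.02 m).
It fails at once if the parts tray is moved more than 2 cm (distance of parts_tray from where it was at the start of the episode above 0.02 m).
It fails at once if the scanner is dropped (linear speed of scanner above 0.6 m/s and contact force between the fingers and scanner below 0.05 N).
It also fails if it takes over 64 s, if anything falls off the work surface, if the arm or the gripper's body presses on something with over 40 N, if the wrist force passes 120 N, or if a joint passes its speed limit or range.

## Working session

There is one attempt and no reset: what is moved stays moved. The work goes in short steps, Python scripts to look and compute and a shell command to move; the robot and the scene stay as the last step left them, time stands still between calls to the robot, and variables do not carry over. Pictures are saved under pics/ and viewed, and the job is handed in when it is done.

```bash
mkdir -p pics; cat > h.py <<'E'
import numpy as np, cv2
from workcell import r
def cam(n):
    s=r.read_state(); c=r.read_camera(n)
    if 'pose' not in c:
        T=np.eye(4);T[:3,:3]=np.array(s['tcp_rot']);T[:3,3]=s['tool_pos'];c['pose']=T@np.array(c['hand_eye'])
    c['f']=192/np.tan(np.radians(c['fov_y'])/2)
    return c
def ray(c,px):
    px=np.array(px,float).reshape(-1,2)
    K=np.array([[c['f'],0,c['cx']],[0,c['f'],c['cy']],[0,0,1.]])
    d=cv2.undistortPoints(px.reshape(-1,1,2),K,np.array([c['k1'],0,0,0.])).reshape(-1,2) if True else 0
    return np.c_[d,np.ones(len(d))]
def plane(c,px,z):
    d=ray(c,px)@c['pose'][:3,:3].T; o=c['pose'][:3,3]
    return o+d*((z-o[2])/d[:,2])[:,None]
def depth(c,px):
    px=np.array(px,float).reshape(-1,2);d=ray(c,px)
    z=c['z_map'][px[:,1].round().astype(int),px[:,0].round().astype(int)]
    return (d*z[:,None])@c['pose'][:3,:3].T+c['pose'][:3,3]
def cloud(c):
    v,u=np.mgrid[0:384,0:512]
    return depth(c,np.c_[u.ravel(),v.ravel()]).reshape(384,512,3)
def save(c,n): cv2.imwrite('pics/'+n,c['frame'][:,:,::-1])
E
python3 - <<'E'
from h import *
print({k:np.round(v,3).tolist() for k,v in r.read_state().items()})
for n in ['scene','top','wrist']:
    c=cam(n);save(c,n+'0.png');print(n,c['fov_y'],c['cx'],c['cy'],c['k1'],np.round(c['pose'],3).tolist())
E
```

```text
{'time': 0.0, 'joints': [56.337, 5.998, 5.526, 89.604, -0.001, 77.527], 'joint_vel': [-0.097, 0.07, 0.123, 0.07, 0.042, 0.071], 'joint_efforts': [-0.0, -55.693, 50.365, 0.017, -0.0, -0.0], 'tool_pos': [0.217, 0.559, 0.231], 'tcp_rot': [[-0.932, 0.361, -0.001], [0.361, 0.932, -0.001], [0.0, -0.001, -1.0]], 'force': [-0.026, -0.39, 0.063], 'moment': [0.055, -0.03, -0.008], 'width': 0.999}
scene 50.90313959861748 252.49597447815881 185.33214556711903 -0.01815285826727949 [[0.429, 0.625, -0.653, 1.295], [0.903, -0.309, 0.298, -0.287], [-0.015, -0.717, -0.697, 0.935], [0.0, 0.0, 0.0, 1.0]]
top 53.871549561784725 257.4578307368603 185.47899117536232 -0.08871400056818811 [[-0.024, -0.99, 0.138, 0.388], [-1.0, 0.026, 0.016, 0.042], [-0.019, -0.138, -0.99, 1.053], [0.0, 0.0, 0.0, 1.0]]
wrist 64.24411547768277 260.6843383264697 190.7349025317844 -0.031141094157595476 [[0.36, 0.901, 0.241, 0.156], [0.933, -0.348, -0.094, 0.585], [-0.001, 0.259, -0.966, 0.374], [0.0, 0.0, 0.0, 1.0]]
```

View pics/top0.png

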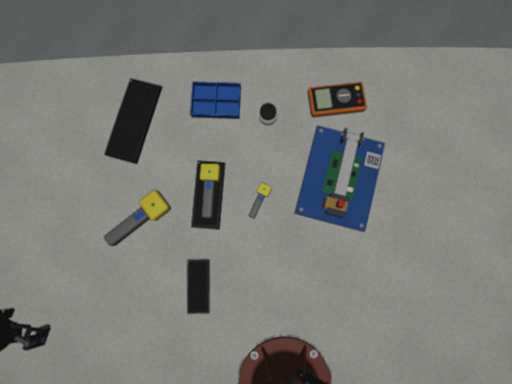

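View pics/scene0.png

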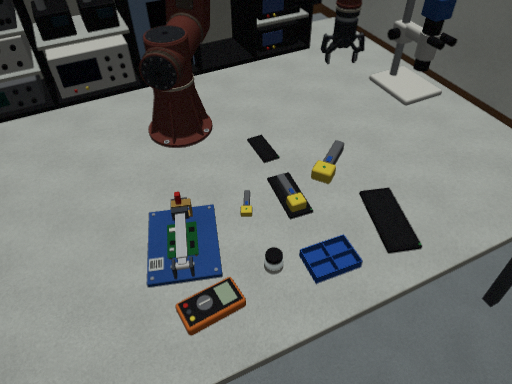

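View pics/wrist0.png

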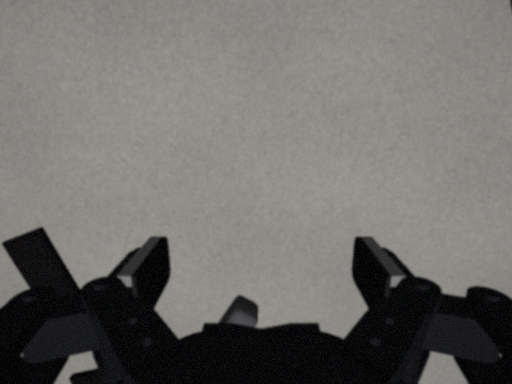

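The top view shows three scanners: large at (137,218), middle at (208,190), lying on a dock, and small at (260,200). It shows three black docks: large (134,120), middle (208,195) and small (199,286). The clamp is at (340,178). I'll measure sizes to confirm which ones are meant.

```bash
cat > m.py <<'E'
from h import *
c=cam('top'); P=cloud(c); hsv=cv2.cvtColor(c['frame'],cv2.COLOR_RGB2HSV)
H,S,V=cv2.split(hsv); 
def comps(mask,name,z,amin=40):
    n,l,st,ce=cv2.connectedComponentsWithStats(mask.astype(np.uint8))
    for i in range(1,n):
        if st[i,4]<amin: continue
        cs,_=cv2.findContours((l==i).astype(np.uint8),cv2.RETR_EXTERNAL,cv2.CHAIN_APPROX_NONE)
        k=max(cs,key=cv2.contourArea).reshape(-1,2)
        w=plane(c,k,z)[:,:2]*1000
        (cx,cy),(a,b),t=cv2.minAreaRect(w.astype(np.float32))
        print(name,'px',ce[i].round(),'ctr',round(cx),round(cy),'size',round(a),round(b),'ang',round(t,1),'medz',np.round(np.median(P[l==i][:,2])*1000))
comps((H>20)&(H<35)&(S>150)&(V>80),'yellow',.046)
dark=(V<45); dark[330:]=0
comps(dark,'dark',.012,150)
comps((H>100)&(H<125)&(S>120)&(V>60),'blue',.018,200)
comps((H>5)&(H<18)&(S>170)&(V>100),'orange',.048)
comps(((H<5)|(H>174))&(S>150)&(V>80),'red',.126,8)
E
python3 m.py
python3 - <<'E'
from h import *
c=cam('top');f=c['frame'][:,:,::-1]
cv2.imwrite('pics/clamp.png',cv2.resize(f[110:245,280:400],None,fx=4.4,fy=4.4,interpolation=cv2.INTER_CUBIC))
cv2.imwrite('pics/scan.png',cv2.resize(f[145:245,95:285],None,fx=4.2,fy=4.2,interpolation=cv2.INTER_CUBIC))
E
```

```text
yellow px [209. 172.] ctr 571 188 size 52 47 ang 88.5 medz 46.0
yellow px [264. 189.] ctr 519 41 size 31 27 ang 65.1 medz 24.0
yellow px [154. 205.] ctr 484 340 size 68 60 ang 37.0 medz 45.0
dark px [133. 121.] ctr 736 415 size 99 237 ang 73.2 medz 16.0
dark px [346.  97.] ctr 789 -203 size 65 95 ang 5.1 medz 38.0
dark px [268. 111.] ctr 747 23 size 40 45 ang 88.6 medz 60.0
dark px [208. 202.] ctr 513 197 size 75 184 ang 84.5 medz 13.0
dark px [198. 286.] ctr 263 226 size 55 139 ang 89.5 medz 10.0
dark px [ 13. 322.] ctr 171 725 size 56 152 ang 1.7 medz 328.0
blue px [215. 100.] ctr 788 174 size 138 103 ang 86.2 medz 5.0
blue px [337. 181.] ctr 550 -171 size 195 255 ang 73.6 medz 18.0
orange px [331. 108.] ctr 741 -159 size 164 71 ang 70.3 medz 34.0
red px [359. 101.] ctr 731 -210 size 11 10 ang 41.1 medz 41.0
red px [341. 203.] ctr 469 -148 size 15 15 ang 88.4 medz 126.0
```

View pics/clamp.png

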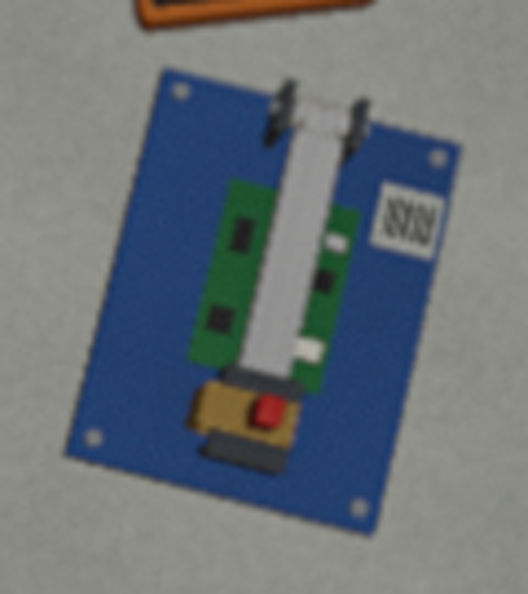

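View pics/scan.png

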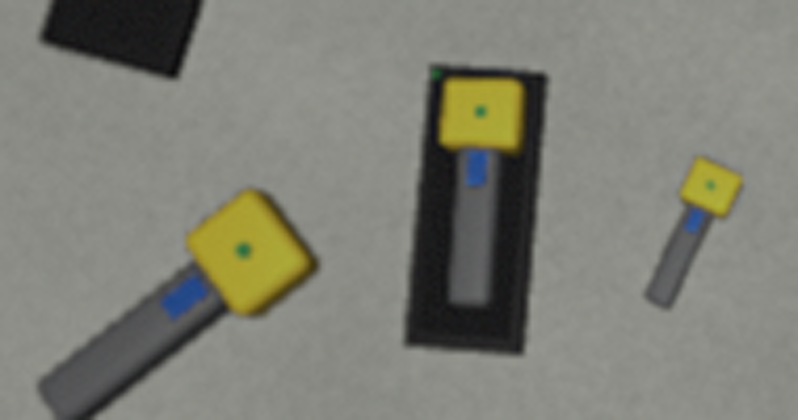

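The enlarged crops agree with the sizes. The middle scanner's head measures 52x47 mm at (209,172), which matches 46x52, and its top is at z = 46 mm. It lies on the middle dock, which measures 184x75 against a nominal 190x80. The others measure 60x68 and 27x31, so they don't fit. Next I'll get precise poses.

```bash
cat > m2.py <<'E'
from h import *
for n in ['top','scene']:
    c=cam(n); hsv=cv2.cvtColor(c['frame'],cv2.COLOR_RGB2HSV);H,S,V=[a.astype(int) for a in cv2.split(hsv)]
    P=cloud(c)*1000
    # clamp points from depth: base plate blue
    base=(H>100)&(H<125)&(S>120)&(V>40)&(abs(P[:,:,2]-18)<8)&(P[:,:,1]<0)
    m=cv2.morphologyEx(base.astype(np.uint8),cv2.MORPH_CLOSE,np.ones((3,3)))
    k=max(cv2.findContours(m,0,cv2.CHAIN_APPROX_NONE)[0],key=cv2.contourArea).reshape(-1,2)
    (cx,cy),(a,b),t=cv2.minAreaRect((plane(c,k,.018)[:,:2]*1000).astype(np.float32)); print(n,'base',cx,cy,a,b,t)
    box=cv2.boxPoints(((cx,cy),(a,b),t)); 
    # label white
    X=P[:,:,0];Y=P[:,:,1];Z=P[:,:,2]
    lab=(S<60)&(V>130)&(abs(Z-20)<8)&(np.hypot(X-cx,Y-cy)<140)
    l=cv2.morphologyEx(lab.astype(np.uint8),cv2.MORPH_CLOSE,np.ones((5,5)))
    k=max(cv2.findContours(l,0,cv2.CHAIN_APPROX_NONE)[0],key=cv2.contourArea).reshape(-1,2)
    print('label',cv2.minAreaRect((plane(c,k,.020)[:,:2]*1000).astype(np.float32)))
    red=((H<6)|(H>174))&(S>150)&(V>60)&(np.hypot(X-cx,Y-cy)<150)
    print('red top', np.median(P[red&(Z>120)],0).round(1),np.mean(P[red&(Z>120)],0).round(1), P[red].min(0).round(),P[red].max(0).round(),red.sum())
    bar=(S<50)&(Z>62)&(Z<78)&(np.hypot(X-cx,Y-cy)<110)&(V>90)
    q=P[bar][:,:2]; u=np.linalg.svd(q-q.mean(0),full_matrices=False)[2][0]; u*=np.sign(u[0]); print('bar',q.mean(0).round(1),'ang',np.degrees(np.arctan2(u[1],u[0])).round(2),len(q))
    cv2.imwrite(f'pics/mask_{n}.png',np.hstack([base,lab,bar]).astype(np.uint8)*255)
    # scanner
    yl=(H>20)&(H<35)&(S>150)&(Z>38)&(np.hypot(X-571,Y-188)<60)
    q=P[yl];print('head top',q.mean(0).round(1),np.median(q[:,2]))
    m=((abs(Z-44)<5)&(S<60)&(abs(Y-190)<60)&(X>420)&(X<565))
    q=P[m]; u=np.linalg.svd(q[:,:2]-q[:,:2].mean(0),full_matrices=False)[2][0];u*=np.sign(u[0]);print('handle',q.mean(0).round(1),q.min(0).round(),q.max(0).round(),'ang',np.degrees(np.arctan2(u[1],u[0])).round(2),len(q))
    dk=(V<50)&(abs(Z-12)<6)&(np.hypot(X-513,Y-197)<115)
    m=cv2.morphologyEx((dk|yl|m).astype(np.uint8),cv2.MORPH_CLOSE,np.ones((5,5)))
    k=max(cv2.findContours(m,0,cv2.CHAIN_APPROX_NONE)[0],key=cv2.contourArea).reshape(-1,2)
    print('dock',cv2.minAreaRect((plane(c,k,.012)[:,:2]*1000).astype(np.float32)))
E
python3 m2.py
```

```text
top base 549.7492065429688 -171.55902099609375 195.27471923828125 254.89854431152344 73.57833099365234
label ((596.889892578125, -264.2354736328125), (38.45008087158203, 38.43732833862305), 74.32312774658203)
red top [ 468.6 -147.5  126. ] [ 468.7 -147.2  125.9] [ 461. -156.  111.] [ 476. -140.  129.] 43
bar [ 572.9 -178.3] ang -15.84 657
head top [570.3 187.9  45.8] 45.98830506254337
handle [492.8 194.   43.6] [447. 178.  39.] [548. 209.  49.] ang -4.58 331
dock ((513.0922241210938, 197.0255126953125), (75.28775024414062, 184.35255432128906), 84.49927520751953)
scene base 555.8443603515625 -173.34219360351562 197.34158325195312 264.73919677734375 73.77320861816406
label ((597.9717407226562, -263.6409606933594), (38.265968322753906, 39.921119689941406), 74.15174102783203)
red top [ 472.8 -149.1  126.8] [ 472.8 -149.4  126.8] [ 463. -157.  123.] [ 480. -142.  131.] 23
bar [ 582.5 -181.3] ang -16.26 532
head top [576.6 185.2  45.7] 46.09923131853855
handle [495.3 191.4  44.3] [450. 176.  39.] [548. 207.  49.] ang -4.85 156
dock ((515.6347045898438, 195.4760284423828), (80.16284942626953, 194.48733520507812), 84.59017944335938)
```

The measurements agree across both views:
- **Clamp:** yaw is about -16°, with the centre at (550.5,-172). The knob works out at (469,-148.5) from the base, against (469..472,-148) from its red top.
- **Label:** (597,-264).
- **Scanner:** origin about (507,193), yaw about -4.8°.

I'll move above the scanner.

```bash
python3 -m inch '[[[20,-25,-5],1,-1],[[50,-63,-15],3,-1],[[80,-101,-25],5,-1],[[110,-139,-35],7,-1],[[140,-177,-45],9,-1],[[170,-215,-55],11,-1],[[200,-252,-62],13,-1],[[228,-288,-70],14.5,-1],[[253,-320,-76],15.5,-1],[[273,-345,-81],16,-1],[[290,-366,-81],16,-1],[[290,-366,-81],16,-1]]' 40
python3 - <<'E'
from h import *
c=cam('wrist');save(c,'w1.png')
s=r.read_state();print(s['tool_pos'],s['tcp_rot'],s['time'])
E
```

```text
time: 1.35
tool_pos: [0.5085, 0.1901, 0.1495]
tcp_rot: [[-0.996, 0.093, 0.0], [0.093, 0.996, -0.001], [-0.0, -0.001, -1.0]]
force: [0.4, 1.6, 0.6]
width: 1.0
[0.51031759 0.18794332 0.14912177] [[-9.95497855e-01  9.47806854e-02  8.01347181e-04]
 [ 9.47790034e-02  9.95496474e-01 -1.92615060e-03]
 [-9.80300168e-04 -1.84152791e-03 -9.99997824e-01]] 1.4
```

View pics/w1.png

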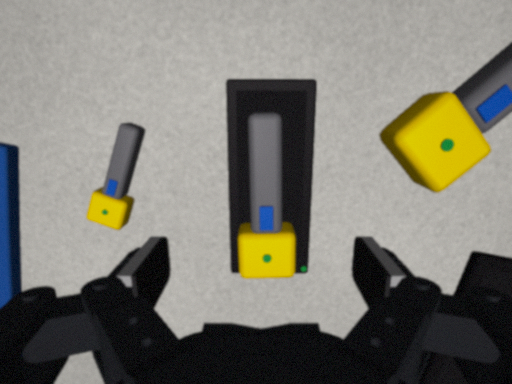

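The wrist view shows the middle scanner on its dock: handle from (265,115) to (265,230), head at (267,250). I'll measure it from here.

```bash
python3 -m inch '[[[0,0,0],0,-1],[[0,0,0],0,-1],[[0,0,0],0,-1]]'
python3 - <<'E'
from h import *
c=cam('wrist');P=cloud(c)*1000
hsv=cv2.cvtColor(c['frame'],cv2.COLOR_RGB2HSV);H,S,V=[a.astype(int) for a in cv2.split(hsv)]
s=r.read_state();print(np.round(s['tool_pos'],4),np.round(s['tcp_rot'],4).tolist())
X,Y,Z=P[:,:,0],P[:,:,1],P[:,:,2]
yl=(H>18)&(H<38)&(S>150)&(np.hypot(X-571,Y-188)<60)&(Z>42)&(Z<52)
k=max(cv2.findContours(yl.astype(np.uint8),0,cv2.CHAIN_APPROX_NONE)[0],key=cv2.contourArea).reshape(-1,2)
print('head',cv2.minAreaRect((plane(c,k,.046)[:,:2]*1000).astype(np.float32)))
m=(Z>38)&(Z<50)&(S<70)&(abs(Y-193)<30)&(X>430)&(X<550)
k=max(cv2.findContours(m.astype(np.uint8),0,cv2.CHAIN_APPROX_NONE)[0],key=cv2.contourArea).reshape(-1,2)
print('handle',cv2.minAreaRect((plane(c,k,.044)[:,:2]*1000).astype(np.float32)),np.median(P[m],0))
dk=(V<50)&(abs(Z-12)<6)&(np.hypot(X-513,Y-197)<115)
k=max(cv2.findContours(cv2.morphologyEx((dk|yl|m).astype(np.uint8),cv2.MORPH_CLOSE,np.ones((7,7))),0,cv2.CHAIN_APPROX_NONE)[0],key=cv2.contourArea).reshape(-1,2)
print('dock',cv2.minAreaRect((plane(c,k,.012)[:,:2]*1000).astype(np.float32)))
E
```

```text
time: 1.65
tool_pos: [0.5099, 0.1884, 0.1491]
tcp_rot: [[-0.996, 0.094, 0.001], [0.094, 0.996, -0.002], [-0.001, -0.002, -1.0]]
force: [0.4, 0.8, 0.1]
width: 1.001
[0.5098 0.1888 0.1493] [[-0.9956, 0.0937, 0.0007], [0.0937, 0.9956, -0.0017], [-0.0009, -0.0016, -1.0]]
head ((568.8570556640625, 191.3500518798828), (50.384132385253906, 44.01309585571289), 86.38864135742188)
handle ((496.80584716796875, 196.15667724609375), (27.039613723754883, 101.52495574951172), 85.72895812988281) [488.47633972 197.32796889  43.96529207]
dock ((515.7704467773438, 199.86700439453125), (76.76893615722656, 192.2398223876953), 84.57278442382812)
```

```bash
python3 -m inch '[[[-2,3,-10],0.5,-1],[[-4,6,-30],1,-1],[[-4,6,-55],1,-1],[[-4,6,-80],1,-1],[[-4,6,-100],1,-1],[[-4,6,-112],1,-1],[[-4,6,-112],1,-1],[[-4,6,-112],1,-1]]'
python3 - <<'E'
from h import *
c=cam('wrist');save(c,'w2.png')
s=r.read_state();print(np.round(s['tool_pos'],4),s['force'])
E
```

```text
time: 2.37
tool_pos: [0.5052, 0.1953, 0.0372]
tcp_rot: [[-0.997, 0.075, 0.0], [0.075, 0.997, -0.002], [-0.0, -0.002, -1.0]]
force: [0.7, -0.1, 0.3]
width: 1.001
[0.5061 0.1953 0.0383] [ 0.47141982 -0.10614091  0.20632083]
```

View pics/w2.png

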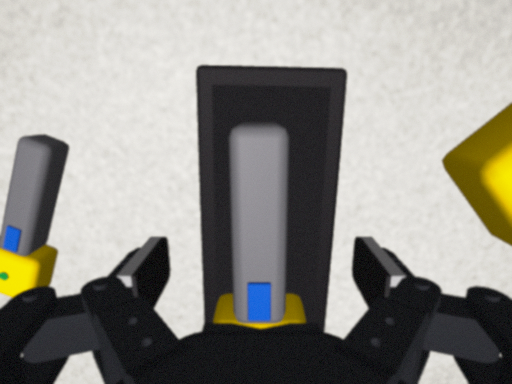

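The handle, centred at column 259, sits midway between the pads (167 and 355, midpoint 261). I'll go down and grip.

```bash
python3 -m inch '[[[0,0,-10],0,-1],[[0,0,-20],0,-1],[[0,0,-21],0,-1],[[0,0,-21],0,0.2],[[0,0,-21],0,0.6],[[0,0,-21],0,1],[[0,0,-21],0,1],[[0,0,-21],0,1],[[0,0,-21],0,1],[[0,0,-21],0,1],[[0,0,-21],0,1],[[0,0,-21],0,1]]' 40; python3 -c "
from h import *
c=cam('wrist');save(c,'w3.png')"
```

```text
time: 3.42
tool_pos: [0.5065, 0.1953, 0.0177]
tcp_rot: [[-0.997, 0.076, 0.003], [0.076, 0.997, -0.001], [-0.003, -0.001, -1.0]]
force: [0.5, -0.2, 6.0]
width: 0.321
```

View pics/w3.png

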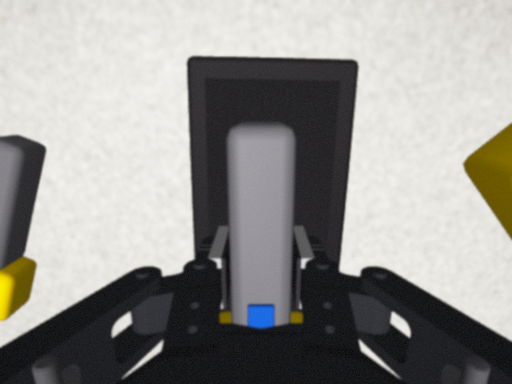

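The pads hold the handle, with width 0.321 x 85 = 27 mm, which matches 28. I'll lift slowly and check.

```bash
python3 -m inch '[[[0,0,2],0,1],[[0,0,6],0,1],[[0,0,14],0,1],[[0,0,26],0,1],[[0,0,42],0,1],[[0,0,60],0,1],[[0,0,80],0,1],[[0,0,100],0,1],[[0,0,118],0,1],[[0,0,125],0,1],[[0,0,125],0,1]]'; python3 -c "
from h import *
c=cam('wrist');save(c,'w4.png');c=cam('scene');save(c,'s4.png');print(r.read_state()['tool_pos'])"
```

```text
time: 4.38
tool_pos: [0.5078, 0.1955, 0.1454]
tcp_rot: [[-0.997, 0.076, 0.007], [0.076, 0.997, -0.001], [-0.007, -0.0, -1.0]]
force: [0.5, 0.1, -1.4]
width: 0.319
[0.50641762 0.19530393 0.14238977]
```

View pics/w4.png

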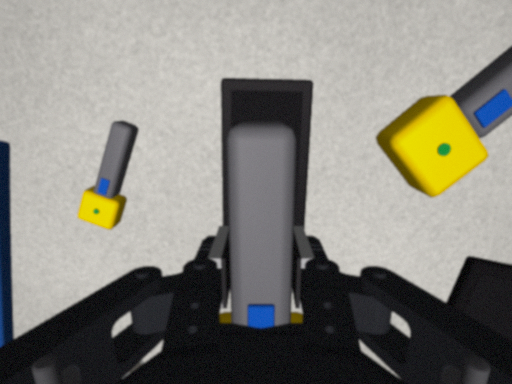

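View pics/s4.png

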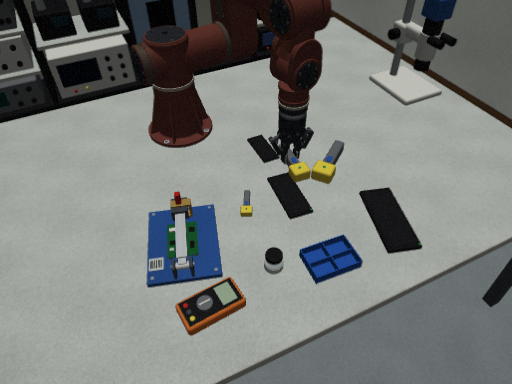

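The scanner is held level and unchanged in the grip. I'll carry it high over the clamp at TCP z of about 0.18, so it clears the 126 mm knob.

```bash
python3 -m inch '[[[0,-5,10],0,1],[[1,-18,24],0,1],[[2,-38,36],0,1],[[4,-63,40],0,1],[[5,-91,40],0,1],[[7,-121,40],0,1],[[9,-152,40],0,1],[[11,-183,40],0,1],[[12,-214,40],0,1],[[14,-245,40],0,1],[[16,-276,40],0,1],[[18,-304,40],0,1]]'
python3 -m inch '[[[1,-20,0],0,1],[[2,-35,0],0,1],[[3,-45,0],0,1],[[3,-50,0],0,1],[[3,-50,0],0,1],[[3,-50,0],0,1]]'
```

```text
time: 5.48
tool_pos: [0.5236, -0.1107, 0.1819]
tcp_rot: [[-0.997, 0.076, 0.001], [0.076, 0.997, -0.001], [-0.001, -0.001, -1.0]]
force: [0.7, 0.3, -1.1]
width: 0.324
time: 5.98
tool_pos: [0.5266, -0.1599, 0.1818]
tcp_rot: [[-0.997, 0.076, 0.001], [0.076, 0.997, -0.001], [-0.001, -0.001, -1.0]]
force: [-0.3, 0.3, -2.0]
width: 0.319
```

```bash
python3 -m inch '[[[1,-10,0],0,1],[[2,-30,0],0,1],[[4,-55,0],0,1],[[5,-78,-5],0,1],[[6,-93,-15],0,1],[[6,-99,-30],0,1],[[6,-99,-45],0,1],[[6,-99,-60],0,1],[[6,-99,-72],0,1],[[6,-99,-78],0,1],[[6,-99,-80],0,1],[[6,-99,-80],0,1]]'
python3 - <<'E'
from h import *
s=r.read_state();print(np.round(s['tool_pos'],4))
for n in ['top','scene']:
    c=cam(n);save(c,n+'5.png');P=cloud(c)*1000
    hsv=cv2.cvtColor(c['frame'],cv2.COLOR_RGB2HSV);H,S,V=[a.astype(int) for a in cv2.split(hsv)]
    m=(H>18)&(H<38)&(S>150)&(np.hypot(P[:,:,0]-597,P[:,:,1]+264)<70)&(P[:,:,2]>100)
    q=P[m];print(n,len(q));
    if len(q): print(q.mean(0),np.percentile(q,[3,97],axis=0).round())
c=cam('wrist');save(c,'w5.png')
E
```

```text
time: 6.98
tool_pos: [0.5325, -0.2585, 0.1015]
tcp_rot: [[-0.997, 0.075, 0.0], [0.075, 0.997, -0.0], [-0.0, -0.0, -1.0]]
force: [-0.6, -0.2, -2.3]
width: 0.317
[ 0.5325 -0.2585  0.1015]
top 304
[ 595.03788305 -255.16781716  135.86166022] [[ 558. -283.  117.]
 [ 615. -231.  259.]]
scene 374
[ 608.17110822 -264.28926004  130.2038941 ] [[ 582. -287.  109.]
 [ 624. -241.  135.]]
```

View pics/scene5.png

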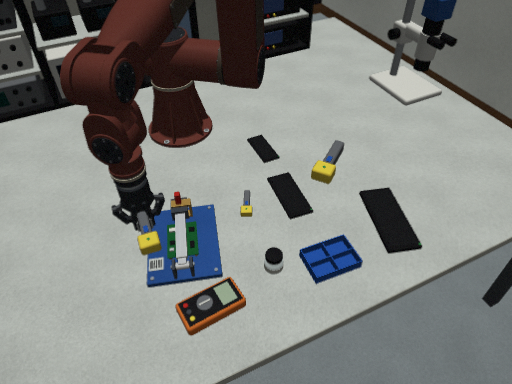

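View pics/top5.png

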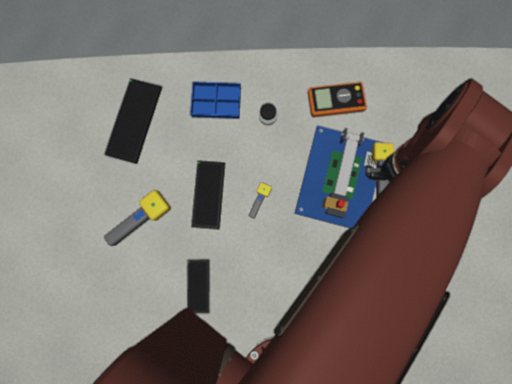

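```bash
python3 - <<'E'
from h import *
s=r.read_state();print(np.round(s['tool_pos'],4),s['time'])
for n in ['top','scene']:
    c=cam(n);P=cloud(c)*1000
    hsv=cv2.cvtColor(c['frame'],cv2.COLOR_RGB2HSV);H,S,V=[a.astype(int) for a in cv2.split(hsv)]
    m=(H>18)&(H<38)&(S>150)&(np.hypot(P[:,:,0]-597,P[:,:,1]+264)<70)&(P[:,:,2]>122)&(P[:,:,2]<140)
    q=P[m];print(n,len(q),q.mean(0),np.percentile(q,[3,97],axis=0).round())
    k=max(cv2.findContours(m.astype(np.uint8),0,cv2.CHAIN_APPROX_NONE)[0],key=cv2.contourArea).reshape(-1,2)
    print(cv2.minAreaRect((plane(c,k,.130)[:,:2]*1000).astype(np.float32)))
    A=np.c_[q[:,:2],np.ones(len(q))];print('tilt',np.linalg.lstsq(A,q[:,2],rcond=None)[0][:2])
    save({'frame':cv2.resize(c['frame'][130:270,90:230] if n=='scene' else c['frame'][110:240,300:430],None,fx=4,fy=4)},n+'5b.png')
E
```

```text
[ 0.5331 -0.2591  0.1028] 7.1333
top 273 [ 598.51423771 -258.92231729  130.60272715] [[ 578. -285.  125.]
 [ 616. -239.  134.]]
((596.284423828125, -261.7930908203125), (50.138206481933594, 41.15438461303711), 88.66674041748047)
tilt [ 0.01145428 -0.05246654]
scene 298 [ 605.39003143 -264.64330881  130.95826378] [[ 583. -287.  124.]
 [ 624. -242.  135.]]
((604.3839111328125, -264.59429931640625), (48.957828521728516, 51.581451416015625), 84.6731185913086)
tilt [-0.09731771 -0.00858839]
```

View pics/top5b.png

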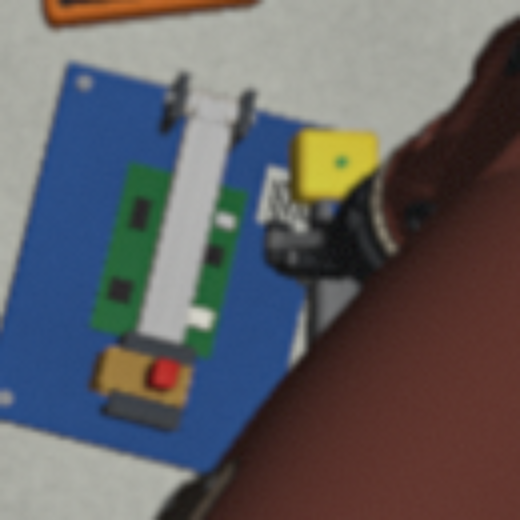

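View pics/scene5b.png

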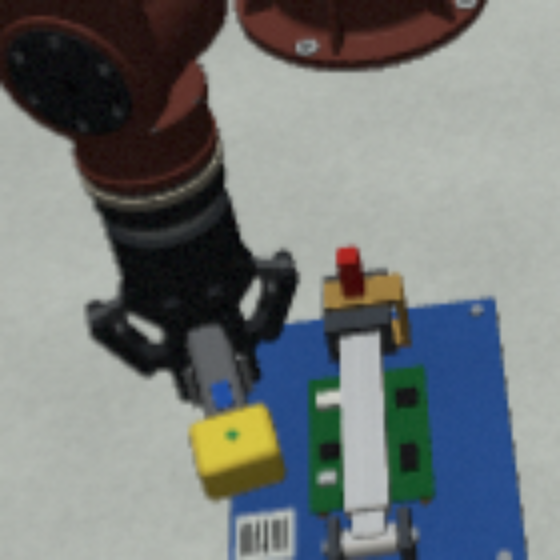

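The head top is at z = 130.6 mm, so the window is about 76 mm above the label, level and a few mm from its centre. I'll hold still for about 2 s.

```bash
python3 -m inch '[[[0,0,0],0,1],[[0,0,0],0,1],[[0,0,0],0,1],[[0,0,0],0,1],[[0,0,0],0,1],[[0,0,0],0,1],[[0,0,0],0,1],[[0,0,0],0,1],[[0,0,0],0,1],[[0,0,0],0,1],[[0,0,0],0,1],[[0,0,0],0,1]]'
python3 - <<'E'
from h import *
for n in ['top','scene']:
    c=cam(n);P=cloud(c)*1000
    hsv=cv2.cvtColor(c['frame'],cv2.COLOR_RGB2HSV);H,S,V=[a.astype(int) for a in cv2.split(hsv)]
    m=(H>40)&(H<90)&(S>80)&(np.hypot(P[:,:,0]-597,P[:,:,1]+264)<40)&(P[:,:,2]>115)
    v,u=np.nonzero(m);print(n,len(u),plane(c,[u.mean(),v.mean()],.1305)*1000)
E
python3 -m inch '[[[0,0,0],0,1],[[0,0,0],0,1],[[0,0,0],0,1],[[0,0,0],0,1],[[0,0,0],0,1],[[0,0,0],0,1],[[0,0,0],0,1],[[0,0,0],0,1]]'
```

```text
time: 8.23
tool_pos: [0.533, -0.2592, 0.1027]
tcp_rot: [[-0.997, 0.076, 0.002], [0.076, 0.997, -0.001], [-0.002, -0.001, -1.0]]
force: [0.2, -0.9, -1.9]
width: 0.317
top 4 [[ 597.92833996 -265.39782514  130.5       ]]
scene 33 [[ 298.76712986 -248.58369272  130.5       ]]
time: 9.0
tool_pos: [0.533, -0.2592, 0.1027]
tcp_rot: [[-0.997, 0.075, 0.002], [0.075, 0.997, -0.001], [-0.002, -0.001, -1.0]]
force: [0.9, 0.7, -1.5]
width: 0.318
```

The dot on the head, seen from the top camera, is at (598,-265), and the label is at (597,-264), so the scan position is confirmed. The scene camera's dot mask caught something else, so I'm ignoring that figure. Now I'll take the scanner back to the dock.

```bash
python3 -m inch '[[[0,0,6],0,1],[[0,0,20],0,1],[[0,0,40],0,1],[[0,2,60],0,1],[[0,10,74],0,1],[[0,25,80],0,1],[[-1,46,80],0,1],[[-3,72,80],0,1],[[-5,102,80],0,1],[[-7,134,80],0,1],[[-9,166,80],0,1],[[-11,198,80],0,1]]'
python3 -m inch '[[[-2,32,0],0,1],[[-4,64,0],0,1],[[-6,96,0],0,1],[[-8,128,0],0,1],[[-9,158,0],0,1],[[-11,186,0],0,1],[[-13,212,0],0,1],[[-14,232,0],0,1],[[-15,246,0],0,1],[[-15,252,0],0,1],[[-15,253,0],0,1],[[-15,253,0],0,1]]'
```

```text
time: 10.0
tool_pos: [0.5211, -0.0585, 0.1822]
tcp_rot: [[-0.997, 0.075, 0.001], [0.075, 0.997, -0.001], [-0.001, -0.001, -1.0]]
force: [0.5, 0.6, -1.8]
width: 0.321
time: 11.0
tool_pos: [0.5056, 0.1947, 0.1819]
tcp_rot: [[-0.997, 0.074, 0.001], [0.074, 0.997, -0.001], [-0.001, -0.001, -1.0]]
force: [0.4, 0.7, -0.1]
width: 0.319
```

```bash
python3 -m inch '[[[1,0,-10],0,1],[[1,0,-30],0,1],[[1,0,-56],0,1],[[1,0,-82],0,1],[[1,0,-106],0,1],[[1,0,-126],0,1],[[1,0,-141],0,1],[[1,0,-150],0,1],[[1,0,-154],0,1],[[1,0,-156],0,1],[[1,0,-156],0,1]]'
python3 -m inch '[[[0,0,-2],0,1],[[0,0,-4],0,1],[[0,0,-6],0,1],[[0,0,-8],0,1],[[0,0,-8],0,1]]'
```

```text
time: 11.92
tool_pos: [0.5069, 0.1945, 0.0262]
tcp_rot: [[-0.997, 0.075, 0.001], [0.075, 0.997, -0.001], [-0.001, -0.001, -1.0]]
force: [0.0, -0.1, -1.4]
width: 0.321
time: 12.33
tool_pos: [0.5068, 0.1945, 0.0179]
tcp_rot: [[-0.997, 0.075, 0.001], [0.075, 0.997, -0.001], [-0.001, -0.001, -1.0]]
force: [0.0, -0.3, -1.3]
width: 0.32
```

```bash
python3 -m inch '[[[0,0,-0.5],0,1],[[0,0,-1],0,1],[[0,0,-1],0,1]]'; python3 -m inch '[[[0,0,-0.5],0,1],[[0,0,-1],0,1],[[0,0,-1],0,1]]'
```

```text
time: 12.58
tool_pos: [0.5069, 0.1945, 0.0177]
tcp_rot: [[-0.997, 0.075, 0.001], [0.075, 0.997, -0.001], [-0.001, -0.001, -1.0]]
force: [-4.8, -0.5, 5.7]
width: 0.319
time: 12.83
tool_pos: [0.5071, 0.1946, 0.0177]
tcp_rot: [[-0.997, 0.074, 0.002], [0.074, 0.997, -0.001], [-0.002, -0.001, -1.0]]
force: [-5.4, -1.0, 8.3]
width: 0.316
```

Contact on the dock is clear: the vertical force rose from -1.3 to about 8 N and z stopped falling. I'll open the gripper, then retreat upward.

```bash
python3 -m inch '[[[0,0,0.5],0,0.8],[[0,0,1],0,0.3],[[0,0,1],0,-0.3],[[0,0,1],0,-1],[[0,0,1],0,-1],[[0,0,1],0,-1],[[0,0,1],0,-1],[[0,0,1],0,-1]]'
python3 -m inch '[[[0,0,8],0,-1],[[0,0,25],0,-1],[[0,0,50],0,-1],[[0,0,80],0,-1],[[0,0,110],0,-1],[[0,0,130],0,-1],[[0,0,140],0,-1],[[0,0,140],0,-1]]'
python3 - <<'E'
from h import *
c=cam('wrist');save(c,'w6.png');P=cloud(c)*1000
hsv=cv2.cvtColor(c['frame'],cv2.COLOR_RGB2HSV);H,S,V=[a.astype(int) for a in cv2.split(hsv)]
X,Y,Z=P[:,:,0],P[:,:,1],P[:,:,2]
m=(H>18)&(H<38)&(S>150)&(np.hypot(X-571,Y-188)<60)
print('head',P[m&(Z>42)].mean(0))
m=(Z>38)&(Z<52)&(S<70)&(abs(Y-193)<30)&(X>430)&(X<545);q=P[m];print('handle',q.mean(0),np.percentile(q,[3,97],axis=0).round(1))
E
```

```text
time: 13.5
tool_pos: [0.5071, 0.1946, 0.0187]
tcp_rot: [[-0.997, 0.074, 0.002], [0.074, 0.997, -0.001], [-0.002, -0.001, -1.0]]
force: [-0.4, 0.6, -0.6]
width: 1.004
time: 14.17
tool_pos: [0.5085, 0.1948, 0.1616]
tcp_rot: [[-0.997, 0.075, 0.006], [0.075, 0.997, -0.001], [-0.006, -0.0, -1.0]]
force: [0.7, 0.5, 1.1]
width: 0.994
head [569.39502885 191.47020971  45.99115767]
handle [490.13735504 197.28251656  43.6413829 ] [[450.1 182.9  39.4]
 [538.9 211.   45.6]]
```

View pics/w6.png

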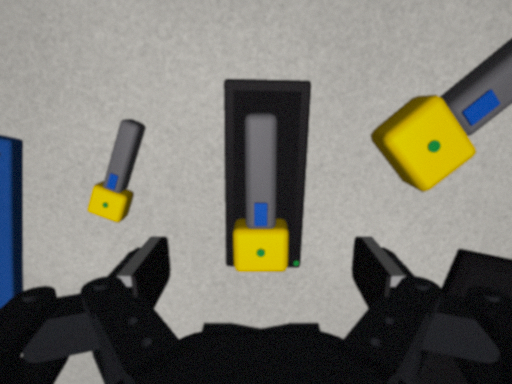

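The scanner lies flat on the dock again, with its head at (569,191) and its top at z = 46, as at the start. Next I'll move above the knob.

```bash
python3 -m inch '[[[-2,-10,8],-1,-1],[[-5,-30,18],-2,-1],[[-9,-60,28],-3,-1],[[-13,-95,35],-4,-1],[[-17,-131,38],-5,-1],[[-21,-168,40],-6,-1],[[-25,-205,40],-7,-1],[[-29,-242,40],-8,-1],[[-33,-276,40],-9,-1],[[-36,-306,40],-10,-1],[[-38,-330,40],-11,-1],[[-39,-343,40],-11.7,-1]]'
python3 -m inch '[[[0,0,0],0,-1],[[0,0,0],0,-1],[[0,0,0],0,-1],[[0,0,0],0,-1]]'
python3 - <<'E'
from h import *
s=r.read_state();print(np.round(s['tool_pos'],4),np.round(s['tcp_rot'],3).tolist())
c=cam('wrist');save(c,'w7.png');P=cloud(c)*1000
hsv=cv2.cvtColor(c['frame'],cv2.COLOR_RGB2HSV);H,S,V=[a.astype(int) for a in cv2.split(hsv)]
X,Y,Z=P[:,:,0],P[:,:,1],P[:,:,2]
red=((H<6)|(H>174))&(S>150)&(V>60)&(np.hypot(X-469,Y+148)<50)
t=red&(Z>121);v,u=np.nonzero(t)
k=max(cv2.findContours(t.astype(np.uint8),0,cv2.CHAIN_APPROX_NONE)[0],key=cv2.contourArea).reshape(-1,2)
print('top px',u.mean(),v.mean(),len(u),P[t].mean(0).round(1),cv2.minAreaRect((plane(c,k,.126)[:,:2]*1000).astype(np.float32)))
E
```

```text
time: 15.22
tool_pos: [0.4672, -0.1509, 0.198]
tcp_rot: [[-0.96, 0.279, 0.001], [0.279, 0.96, -0.001], [-0.001, -0.001, -1.0]]
force: [-0.2, 0.1, 0.2]
width: 0.998
time: 15.55
tool_pos: [0.4672, -0.1497, 0.1978]
tcp_rot: [[-0.961, 0.278, 0.001], [0.278, 0.961, -0.001], [-0.001, -0.0, -1.0]]
force: [0.6, 0.1, 0.2]
width: 1.0
[ 0.4672 -0.1497  0.1978] [[-0.961, 0.278, 0.001], [0.278, 0.961, -0.001], [-0.001, -0.0, -1.0]]
top px 263.6391304347826 200.81739130434784 460 [ 468.1 -146.   125.9] ((467.85247802734375, -145.9821014404297), (15.519302368164062, 17.641172409057617), 73.951171875)
```

View pics/w7.png

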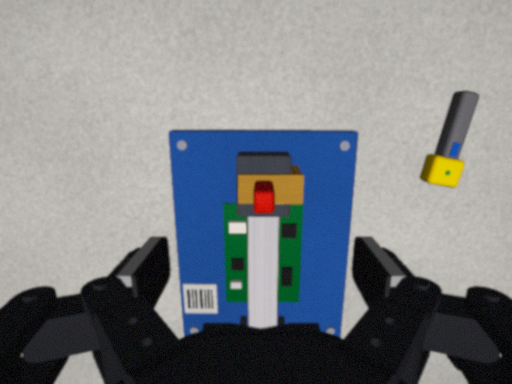

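The knob top is at (468,-146.5) at z = 126. It measures 15.5x17.6 mm at 74°, matching the given size and the jaw direction. I'll descend over it and grip.

```bash
python3 -m inch '[[[0,1,-10],0,-1],[[1,2,-30],0,-1],[[1,2.5,-52],0,-1],[[1,2.5,-72],0,-1],[[1,2.5,-88],0,-1],[[1,2.5,-97],0,-1],[[1,2.5,-101],0,-1],[[1,2.5,-102],0,-1],[[1,2.5,-102],0,-1]]'
python3 -m inch '[[[0,0,0],0,-0.4],[[0,0,0],0,0.1],[[0,0,0],0,0.5],[[0,0,0],0,1],[[0,0,0],0,1],[[0,0,0],0,1],[[0,0,0],0,1],[[0,0,0],0,1],[[0,0,0],0,1]]' 50
python3 -c "
from h import *
c=cam('wrist');save(c,'w8.png')"
```

```text
time: 16.35
tool_pos: [0.4686, -0.1472, 0.0963]
tcp_rot: [[-0.961, 0.277, 0.001], [0.277, 0.961, -0.001], [-0.002, -0.001, -1.0]]
force: [-0.2, -0.6, 1.0]
width: 1.003
time: 17.1
tool_pos: [0.4686, -0.1476, 0.0967]
tcp_rot: [[-0.961, 0.278, 0.001], [0.278, 0.961, -0.002], [-0.002, -0.002, -1.0]]
force: [-2.1, -3.4, 3.6]
width: 0.175
```

View pics/w8.png

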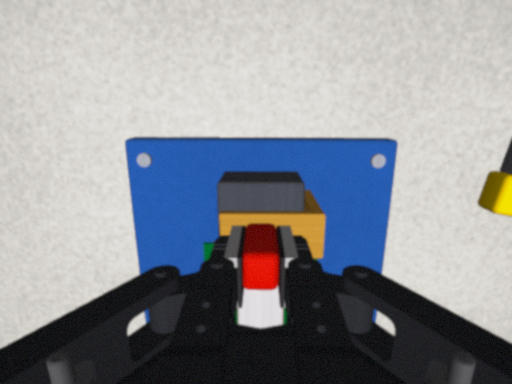

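The knob is gripped, with width about 15 mm. I'll pull it along the clamp's +y, direction (0.276,0.961).

```bash
python3 -m inch '[[[0.5,2,0],0,1],[[1,4,0],0,1],[[1.7,6,0],0,1],[[2.3,8,0],0,1],[[2.8,10,0],0,1],[[3.3,11.5,0],0,1],[[3.3,11.5,0],0,1],[[3.3,11.5,0],0,1],[[3.3,11.5,0],0,1]]'
python3 -c "
from h import *
c=cam('wrist');save(c,'w9.png')"
```

```text
time: 17.9
tool_pos: [0.4717, -0.1373, 0.0967]
tcp_rot: [[-0.96, 0.278, 0.001], [0.278, 0.96, -0.005], [-0.002, -0.004, -1.0]]
force: [-4.3, -8.9, 1.9]
width: 0.179
```

View pics/w9.png

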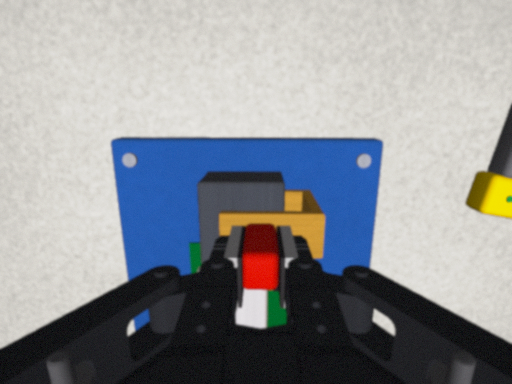

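The pull force of 9.9 N and the 10.7 mm of travel put the latch at about 0.011, and the brass plate has visibly slid relative to the coupler. I'll lift along the hinge arc and keep the sideways pull on, adding about 1 mm of y to offset the sag.

```bash
python3 -m inch '[[[1,1,2],0,1],[[1.7,0.8,4.2],0,1],[[3.2,0.4,8.4],0,1],[[4.8,0,12.6],0,1],[[6.4,-0.5,16.8],0,1],[[8.1,-1,20.8],0,1],[[9.9,-1.5,24.9],0,1],[[11.7,-2,28.9],0,1],[[13.6,-2.6,32.9],0,1],[[15.7,-3.2,36.8],0,1],[[17.8,-3.8,40.7],0,1],[[17.8,-3.8,40.7],0,1]]' 60
python3 - <<'E'
from h import *
c=cam('scene');save({'frame':cv2.resize(c['frame'][120:300,110:270],None,fx=3.3,fy=3.3)},'s10.png')
E
```

```text
time: 18.95
tool_pos: [0.4884, -0.1418, 0.1366]
tcp_rot: [[-0.96, 0.279, -0.003], [0.279, 0.96, -0.006], [0.001, -0.006, -1.0]]
force: [-4.4, -8.6, -4.8]
width: 0.177
```

View pics/s10.png

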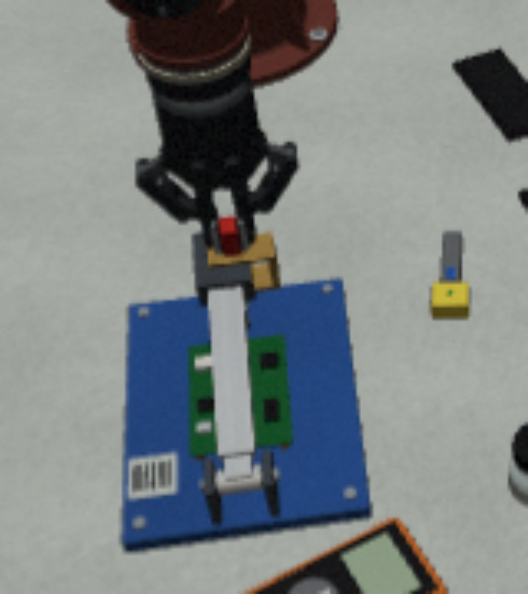

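The coupler is off the ball and the bar is rising. I'll continue to about 0.38 rad.

```bash
python3 -m inch '[[[2.4,0.6,3.8],0,1],[[4.8,0,7.7],0,1],[[7.2,-0.7,11.4],0,1],[[9.6,-1.4,15],0,1],[[12.1,-2.2,18.7],0,1],[[14.7,-2.9,22.2],0,1],[[16.8,-3.6,25],0,1],[[18.9,-4.1,27.8],0,1],[[18.9,-4.1,27.8],0,1],[[18.9,-4.1,27.8],0,1],[[18.9,-4.1,27.8],0,1],[[18.9,-4.1,27.8],0,1]]' 
python3 -m inch '[[[0.3,1,0],0,1],[[0.3,1,0],0,1],[[0.3,1,0],0,1],[[0.3,1,0],0,1],[[0.3,1,0],0,1],[[0.3,1,0],0,1]]' 
python3 - <<'E'
from h import *
s=r.read_state();print(np.round(s['tool_pos'],4),s['force'])
c=cam('scene');save(c,'s11.png');P=cloud(c)*1000
hsv=cv2.cvtColor(c['frame'],cv2.COLOR_RGB2HSV);H,S,V=[a.astype(int) for a in cv2.split(hsv)]
D=P-np.array([550.5,-172,0]); a=np.radians(-16);cx=D[:,:,0]*np.cos(a)+D[:,:,1]*np.sin(a);cy=-D[:,:,0]*np.sin(a)+D[:,:,1]*np.cos(a)
m=(S<60)&(V>90)&(abs(cy)<12)&(cx>-60)&(cx<85)&(P[:,:,2]>55)&(P[:,:,2]<160)
k=np.polyfit(cx[m],P[:,:,2][m],1);print(m.sum(),'bar angle rad',np.arctan(-k[0]),'z at x=-60',np.polyval(k,-60))
save({'frame':cv2.resize(c['frame'][100:300,110:310],None,fx=3,fy=3)},'s11b.png')
c=cam('wrist');save(c,'w11.png');c=cam('top');save(c,'t11.png')
E
```

```text
time: 20.0
tool_pos: [0.5057, -0.1464, 0.1627]
tcp_rot: [[-0.96, 0.28, -0.007], [0.28, 0.96, -0.006], [0.005, -0.008, -1.0]]
force: [-5.2, -8.2, -4.8]
width: 0.182
time: 20.5
tool_pos: [0.505, -0.1461, 0.1615]
tcp_rot: [[-0.96, 0.281, -0.01], [0.281, 0.96, -0.007], [0.007, -0.009, -1.0]]
force: [-3.8, -8.3, -3.9]
width: 0.174
[ 0.505  -0.1461  0.1615] [-3.83354976 -8.27325538 -3.91909287]
419 bar angle rad 0.35040678918675866 z at x=-60 135.47858518688378
```

View pics/s11.png

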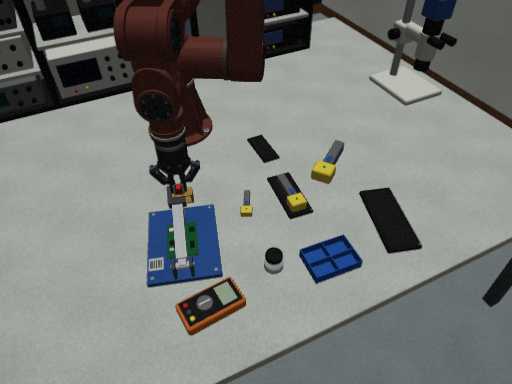

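View pics/s11b.png

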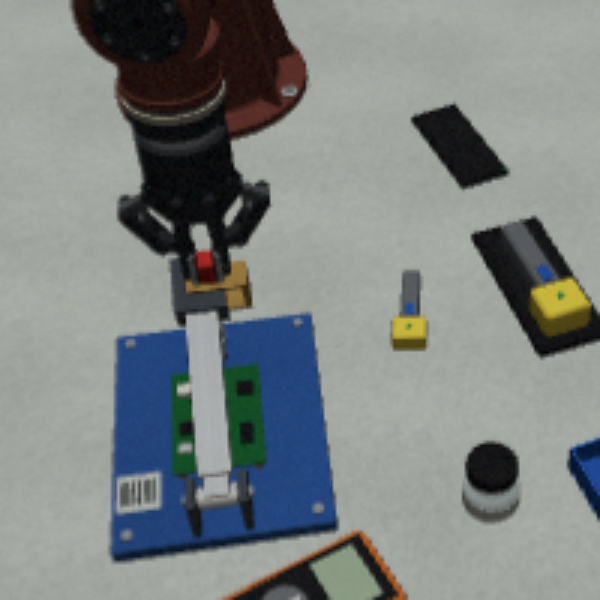

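View pics/w11.png

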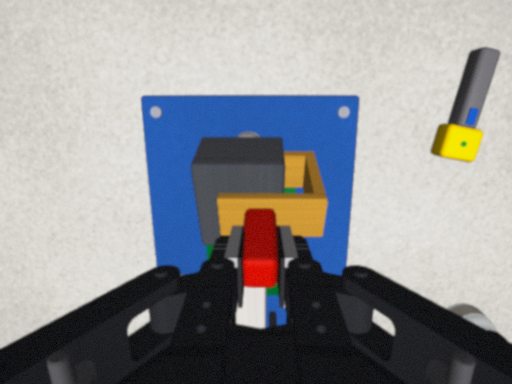

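The bar is at 0.35 rad, about 67 mm up at the coupler, with the board and the loose things clear of it. I'll add a little height, then check that it stays still.

```bash
python3 -m inch '[[[0.8,0.7,1],0,1],[[1.5,0.7,2.5],0,1],[[1.5,0.7,2.5],0,1],[[1.5,0.7,2.5],0,1],[[1.5,0.7,2.5],0,1],[[1.5,0.7,2.5],0,1],[[1.5,0.7,2.5],0,1],[[1.5,0.7,2.5],0,1]]' 
cat > chk.py <<'E'
from h import *
a=np.radians(-16)
for i in range(5):
    c=cam('scene');P=cloud(c)*1000
    hsv=cv2.cvtColor(c['frame'],cv2.COLOR_RGB2HSV);H,S,V=[x.astype(int) for x in cv2.split(hsv)]
    D=P-np.array([550.5,-172,0]);cx=D[:,:,0]*np.cos(a)+D[:,:,1]*np.sin(a);cy=-D[:,:,0]*np.sin(a)+D[:,:,1]*np.cos(a)
    m=(S<60)&(V>90)&(abs(cy)<12)&(cx>-60)&(cx<85)&(P[:,:,2]>55)&(P[:,:,2]<160)
    k=np.polyfit(cx[m],P[:,:,2][m],1);s=r.read_state();print(s['time'],np.arctan(-k[0]).round(4),np.round(s['tool_pos'],4),np.round(s['force'],1),round(s['width'],3))
    for _ in range(4): r.read_camera('top')
E
python3 chk.py; python3 m.py | egrep 'blue|orange|yellow|dark'
```

```text
time: 21.32
tool_pos: [0.5057, -0.1462, 0.1628]
tcp_rot: [[-0.96, 0.281, -0.012], [0.281, 0.96, -0.008], [0.009, -0.011, -1.0]]
force: [-2.3, -8.8, -6.0]
width: 0.177
21.3667 0.3573 [ 0.5057 -0.1462  0.1628] [-2.7 -9.2 -6.1] 0.177
21.6167 0.3607 [ 0.5057 -0.1462  0.1628] [-2.4 -9.5 -5.5] 0.176
21.8667 0.3615 [ 0.5057 -0.1462  0.1628] [-2.1 -9.3 -5.3] 0.178
22.1167 0.3589 [ 0.5057 -0.1462  0.1628] [-2.9 -9.1 -5. ] 0.173
22.3667 0.3584 [ 0.5057 -0.1462  0.1628] [-2.9 -9.6 -4.4] 0.172
yellow px [209. 171.] ctr 571 189 size 55 47 ang 88.4 medz 45.0
yellow px [264. 189.] ctr 519 41 size 30 27 ang 65.1 medz 23.0
yellow px [154. 205.] ctr 483 339 size 68 60 ang 35.9 medz 45.0
dark px [133. 121.] ctr 736 415 size 98 236 ang 73.3 medz 16.0
dark px [345.  97.] ctr 789 -205 size 64 88 ang 5.2 medz 38.0
dark px [358. 146.] ctr 673 -251 size 57 352 ang 52.6 medz 607.0
dark px [268. 111.] ctr 749 25 size 37 42 ang 88.3 medz 60.0
dark px [207. 201.] ctr 514 196 size 73 179 ang 84.8 medz 13.0
dark px [198. 286.] ctr 263 228 size 52 134 ang 89.3 medz 10.0
blue px [215. 100.] ctr 787 174 size 138 104 ang 86.0 medz 5.0
blue px [318. 171.] ctr 565 -121 size 91 255 ang 73.2 medz 18.0
orange px [332. 108.] ctr 739 -159 size 163 74 ang 70.3 medz 34.0
```

The bar held still at 0.36 rad for a second, with a steady grip. The tray, jar and meter are where they were, and the scanner is back on its dock. I'll hand in the job.

```bash
python3 -c "
from workcell import r
print(r.sign_off())"
```

```text
the job is handed in; nothing more can be done
None
```

The job is done and handed in at about 23 s of the 64 s allowed, with the arm still holding the clamp bar up. Sign-off gives no verdict, so these are my own last checks.

- **Scan:** I held the middle-sized scanner level about 76 mm above the label for roughly 2 s. In the top camera its head was centred within about 2 mm of the label. The same check in the scene camera picked up something else, so I ignored that figure.
- **Scanner return:** it was set back flat on its dock and let go. The head is within about 2 mm of where it started, with its top at 46 mm.
- **Latch and bar:** I pulled the knob sideways about 11 mm against roughly 10 N, then lifted it along the hinge arc. The bar read a steady 0.357–0.362 rad for the last second, about 68 mm up at the coupler. The knob was still gripped, with about 9 N sideways and 5 N of weight on the wrist.
- **Other objects:** the meter, jar and tray measured within about 2–3 mm of where they began, which is measurement noise.

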